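# Cap a swab tube and present it to the code reader

### The arm

A 6-joint arm with a two-finger parallel gripper is mounted at the origin on a cart in front of the work surface, level with it; the furniture and walls round the work are solid. World frame = base frame: x ahead of the robot, y to its left, z up, the work surface at z = 0. Lengths are in m, angles in rad, forces in N, time in s.
With the tool pointing down it reaches from about 0.25 to 0.725 m from the base axis. Payload 4 kg.
Tool frame: the origin (TCP) lies between the finger pads; the fingertips stand 8 mm ahead of it and the grasp point (between the pads) lies 11 mm behind it (robot.tip_extent is the distance from the TCP to the fingertips, in m); z points along the fingers, y is the direction in which the jaws open and shut (so a half turn about z gives the same grasp; the last joint's range is limited). The gripper opens to 85 mm and grips with 20 to 120 N. Pads are 22 mm wide; open, the fingers measure 114 mm over their backs; the gripper's body (76 mm by 85 mm) begins 54 mm behind the grasp point. The pads swing forward as they close: fully open they stand 13 mm farther back than shut.
Start: joints at [1.161, 0.241, 0.005, 1.335, 0, 1.571], TCP at [0.199, 0.459, 0.239] pointing down, gripper open.
Joint ranges: [-2.72, 2.72], [-1.05, 1.87], [-1.09, 1.28], [-1.99, 2.15], [-1.42, 1.44], [-3.14, 3.14]. Speed limits (rad/s): [2.79, 2.79, 3.14, 3.14, 3.14, 3.14].

### API

Orientations are given as a 3x3 rotation matrix whose columns are the frame's x, y, z axes.
In Python, from bench import robot gives the robot as it stands.
- The arm moves only by the tool apply_moves, never from a script. Its argument "motion" is a list that holds one entry, the list of rows, each a list of 6 numbers: the shift along the tool's x, y, z in cm, then the turn, a rotation vector about the tool's x, y, z in degrees. In form: [[[dx, dy, dz, wx, wy, wz], ...]]. A call has 1 to 20 rows; each row shifts and turns the commanded pose from where the row before left it, along the tool's axes as they then stand; what a row does not reach is not made up. A row lasts 1/12 s, in which the tool goes at most 41.7 mm and 7.16 degrees, less where a joint would pass 70% of its speed; a pose out of reach is approached as far as the arm can. A call with a gripper value outside its range is refused whole. "fingers" is the opening, from 0 (shut) to 1 (fully open), set as the call begins (left out, the last holds). The fingers move at their own pace and stop on an object; the grip force is fixed at half the most. Time passes only in rows, so rows that do not move let the fingers close. It gives the time, the measured TCP pose, the force and the opening at its end, in the units of the state.
- robot.get_obs(): the state, without advancing time (a new reading comes with each control period).
- robot.capture(name): name is "scene" or "top"; returns a dict with "pixels" (400x640x3 uint8, red, green, blue), "z_map" (400x640 float32, m along the optical axis (not along the pixel's ray), 0 where there is no reading), "fovy" (degrees; the focal length in pixels is half the picture's height over the tangent of half this angle, whatever the lens; pixels are square), "cx", "cy" (the principal point, pixels), "T" (4x4, takes a point from camera to world coordinates). Camera axes: x right, y down, z forward; pixel columns grow to the right and rows downward; lengths in m; the calibration is good to about 2 mm. A picture is of the moment at which its call begins.
- robot.hand_in(): hands the job in, once; it reports no verdict.
Trained networks look in the newest picture that a camera, given by its name, has taken for a name from the list of things; names that differ only in an ending like _2 or _b are one class to them, and where a whole thing is asked for, a point or a joint stands for the part that bears it (a point fixed in the world has none). Each returns a list of dicts, best first, with "p" (0 to 1); they miss things now and then, are a little off and sometimes report something else, mostly with a low value. They report only what shows in the picture. A call takes as long as a camera call.
- robot.spot_in(camera, label): "position" ([column, row] in pixels, amid what is visible of it).
- robot.cut_out(camera, label): "pixels" (400x640 bool, what is visible of it) and "position" ([column, row] in pixels, amid what is visible of it).
- robot.mark_of(camera, label): "position" ([column, row] in pixels: a listed point, or the origin of a listed thing).
The state is a dict: "clock": time; "joint_pos": joint angles; "qvel": joint speeds; "joint_efforts": joint torques, N m; "eef_pos": TCP position; "eef_rot": TCP orientation; "contact_force": force on the tool from outside, world axes, zero at the start; "torque": the same for the moment, N m; "width": finger opening in m.
Only numpy, scipy, OpenCV 4.12 (cv2) and the standard library are available. Lean on these libraries where they do the work, as an engineer would, in place of code of your own. Each camera call takes 0.05 s, during which the arm holds its last target.

### The job

Push the blue-capped swab down into the open sample tube until its cap sits fully home on the rim, then lift the closed tube out of its stand, carry it over the bottles in the caddy and hold it upright about 10 mm above the centre of the code reader's round window, so that the code under its base can be read. Leave the bottles and the orange-capped swab where they stand and never touch the reader. Finish while still holding the tube there; do not put it down or let go.

Things in the scene. Friction and masses are not known exactly. Their poses are not given: they have to be found in the camera images.
- blue_swab_cap (a point): Centre of the round blue cap (diameter 15 mm, 26 tall) of the swab to use; the swab hangs upright, z axis up along it, mass 10 to 20 g. It starts loose in one of the two white sleeves (outer diameter 16, bore 9.6, tops at world height 80) of the swab stand, cap resting on the sleeve's top; lift it straight up.
- blue_swab_seat (a point): Centre of the underside of the blue cap, 13 mm below the cap's centre; it meets the tube's rim when the swab is fully home. Below it come a tapered plug (widest 9.6, 10 long) and a thin straight white shaft (diameter 5, rounded tip 6); the tip is 62 below this point.
- orange_swab_cap (a point): Centre of the cap of a second, alike swab with an orange cap, in the other sleeve, 80 from the blue one. Leave it alone.
- tube_mid (a point): Centre (half-way up) of the clear round sample tube: outer diameter 18 mm, 80 tall, bore 11, 74 deep, open at the top, white band low down, 20 to 45 g, z axis up along it. Loose; stands in the tube stand with its upper 50 above the stand. To carry it, take the tube's own wall, e.g. 18 below the rim.
- tube_rim (a point): Centre of the tube's open mouth, 40 mm above its middle. The swab's cap just rests on the rim, centred by its plug with a little play, without a catch: lifting by the cap pulls the swab out again.
- tube_bottom (a point): Centre of the tube's flat underside, 40 below its middle; it carries the code to be read.
- tube_stand: Fixed grey block 60 x 60 x 35 on a black foot 74 x 74, with one central square hole 21 wide and 30 deep in which the tube stands. Origin at the centre of its underside.
- swab_stand: Fixed grey base 130 x 50 x 8 with two upright white sleeves at +40 and -40 along its x axis (long side). Origin at the centre of its underside.
- caddy: Fixed grey open tray 222 (along its x axis) x 72 x 35 holding the three bottles in a row; it stands between the tube and the reader. Origin at the centre of its underside.
- stain_a: Blue reagent bottle, diameter 60, 145 tall, loose in the caddy; origin at the centre of its underside, about 3 above the worktop.
- stain_b: Red reagent bottle, as the blue one.
- stain_c: Purple reagent bottle, as the blue one.
- reader_window (a point): Centre of the glass of the code reader: a fixed white rounded box 100 x 100, 50 tall, with a black ring (diameter 60) and dark round glass (diameter 40) on its top, at world height 50. z axis up.

How it is judged:
By the outcome, as a careful person would: the job done as asked, in the order asked, and still so for the second after the job is handed in, while the arm keeps its last pose, push and grip.
It also fails if it takes over 54 s, if anything falls off the work surface, if the arm or the gripper's body presses on something with over 40 N, if the wrist force passes 120 N, or if a joint passes its speed limit or range.

## Working session

There is one attempt and no reset: what is moved stays moved. The work goes in short steps, Python scripts to look and compute and a tool call to move; the robot and the scene stay as the last step left them, time stands still between calls to the robot, and variables do not carry over. Pictures are saved under pics/ and viewed, and the job is handed in when it is done.

Besides the shell and the picture viewer there is one more tool, called after "Call:" as name(argument=value, ...), one argument or row to a line, values as JSON. apply_moves: Moves the arm, as the interface text tells. Its arguments: {"type":"object","properties":{"motion":{"type":"array","items":{"type":"array","items":{"type":"array","items":{"type":"number"}}}},"fingers":{"type":"number"}},"required":["motion"]}

```bash
ls; mkdir -p pics
cat > h.py <<'E'
import numpy as np, cv2
from bench import robot
def cap(n,f):
    c=robot.capture(n); cv2.imwrite(f'pics/{f}.png',c['pixels'][:,:,::-1]); return c
def ray(c,p):
    f=200/np.tan(np.radians(c['fovy'])/2)
    d=np.array([(p[0]-c['cx'])/f,(p[1]-c['cy'])/f,1.])
    T=np.array(c['T']); return T[:3,3],T[:3,:3]@d
def atz(c,p,z):
    o,d=ray(c,p); return o+d*(z-o[2])/d[2]
def tri(c1,p1,c2,p2):
    o1,d1=ray(c1,p1);o2,d2=ray(c2,p2)
    A=np.stack([d1,-d2],1); s,*_=np.linalg.lstsq(A,o2-o1,rcond=None)
    a=o1+d1*s[0];b=o2+d2*s[1]; return (a+b)/2,np.linalg.norm(a-b)
def dep(c,p):
    o,d=ray(c,p); return o+d*c['z_map'][int(round(p[1])),int(round(p[0]))]
E
python3 - <<'E'
from h import *
np.set_printoptions(precision=4,suppress=True)
o=robot.get_obs(); print(o['clock'],o['eef_pos'],o['eef_rot'],o['width'],robot.tip_extent)
c={n:cap(n,n+'0') for n in('scene','top')}
for n in c: print(n,c[n]['fovy'],c[n]['cx'],c[n]['cy'],c[n]['T'])
for l in ['blue_swab_cap','blue_swab_seat','orange_swab_cap','tube_mid','tube_rim','tube_bottom','tube_stand','swab_stand','caddy','stain_a','stain_b','stain_c','reader_window']:
    r={n:robot.mark_of(n,l)[:2] for n in c}
    for n in r: print(l,n,[(np.round(x['position'],1),round(x['p'],2)) for x in r[n]], [dep(c[n],x['position']) for x in r[n][:1]])
    if all(r.values()): print('   tri',tri(c['scene'],r['scene'][0]['position'],c['top'],r['top'][0]['position']))
E
```

```text
pics
0.0 [0.199  0.458  0.2384] [[-0.9172  0.3984 -0.0008]
 [ 0.3984  0.9172 -0.0019]
 [ 0.     -0.002  -1.    ]] 0.0851194951866895 0.008
scene 43.70165766454832 326.0545355102004 197.05840867924138 [[ 0.7308 -0.4309  0.5294 -0.1378]
 [-0.6826 -0.4605  0.5674 -0.6507]
 [-0.0006 -0.7761 -0.6307  0.811 ]
 [ 0.      0.      0.      1.    ]]
top 54.5377288401412 314.49896273816387 201.89622576425344 [[-0.0004 -0.999   0.0437  0.3939]
 [-0.9995  0.0018  0.0322 -0.0283]
 [-0.0323 -0.0436 -0.9985  1.07  ]
 [ 0.      0.      0.      1.    ]]
blue_swab_cap scene [(array([234.7, 156.4]), 0.58)] [array([0.3964, 0.2547, 0.1074])]
blue_swab_cap top [(array([213.1, 220.8]), 0.37)] [array([0.3891, 0.2588, 0.0996])]
   tri (array([0.3918, 0.2533, 0.1106]), np.float64(0.0067537718786346195))
blue_swab_seat scene [(array([295.5, 198.1]), 0.59), (array([236.2, 164.6]), 0.58)] [array([0.4503, 0.0888, 0.0423])]
blue_swab_seat top [(array([213.8, 216.4]), 0.61), (array([223.2, 203.8]), 0.19)] [array([0.4001, 0.2557, 0.1046])]
   tri (array([ 0.4551,  0.2246, -0.017 ]), np.float64(0.16801330574308518))
or
[... 2458 characters left out ...]
array([ 0.5125, -0.0852,  0.1089])]
   tri (array([ 0.5292, -0.0954,  0.0112]), np.float64(0.012757191269621642))
stain_c scene [(array([375.1, 229.8]), 0.95), (array([352.3, 242.5]), 0.79)] [array([ 0.5167, -0.1138,  0.0324])]
stain_c top [(array([349.9, 171. ]), 0.92), (array([351.3, 219. ]), 0.67)] [array([ 0.5125, -0.0852,  0.1089])]
   tri (array([ 0.5292, -0.0954,  0.0112]), np.float64(0.012757191269621642))
reader_window scene [(array([413.7, 296.5]), 0.7)] [array([ 0.4165, -0.306 ,  0.0497])]
reader_window top [(array([430.9, 210.7]), 0.73), (array([216.6, 188. ]), 0.6)] [array([ 0.4149, -0.2979,  0.053 ])]
   tri (array([ 0.4172, -0.3022,  0.0453]), np.float64(0.006060639859415251))
```

View pics/scene0.png

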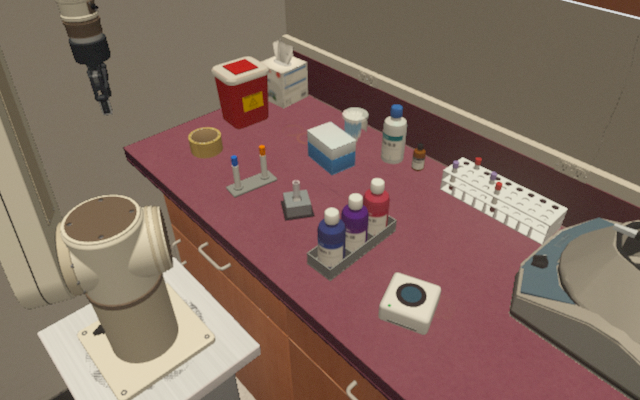

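View pics/top0.png

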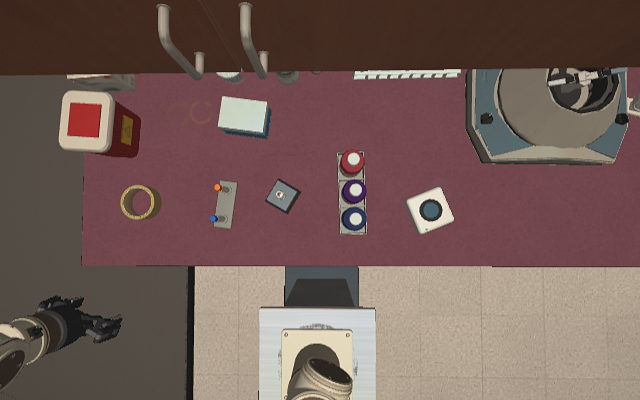

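Run:
```python
import cv2
for n,(x0,y0,w,h) in {'scene':(210,110,120,120),'top':(190,160,120,90)}.items():
    i=cv2.imread(f'pics/{n}0.png')[y0:y0+h,x0:x0+w]; cv2.imwrite(f'pics/{n}0z.png',cv2.resize(i,None,fx=5,fy=5,interpolation=cv2.INTER_CUBIC))
```

```text
(no output)
```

View pics/scene0z.png

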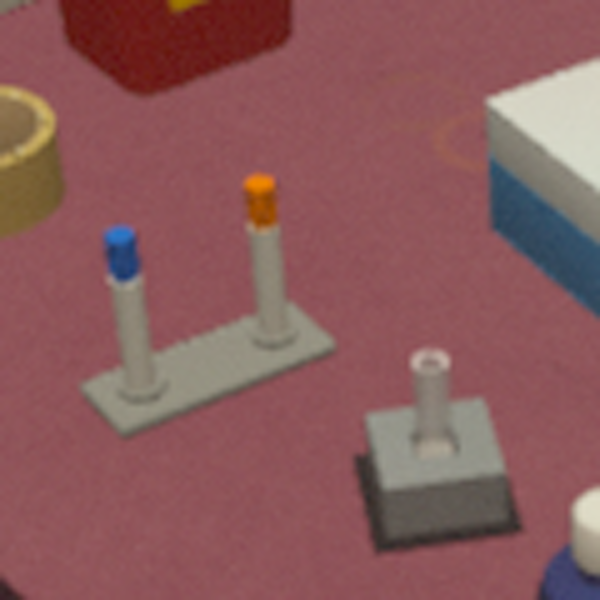

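View pics/top0z.png

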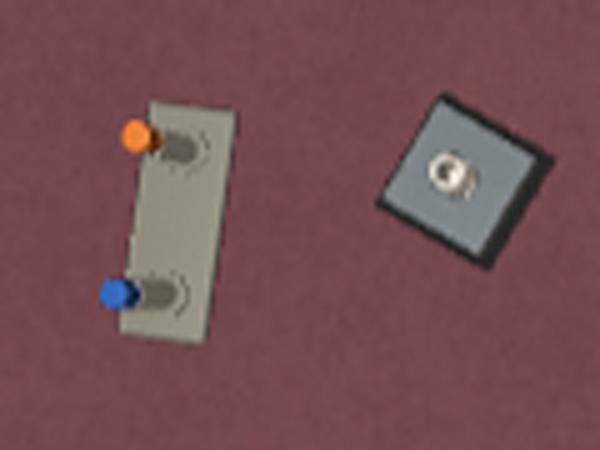

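The scene view shows the blue swab at about (235,161), the orange one at (262,150), the tube at (296,190) in its stand, the bottles at (332–377,180–265) and the reader window at (411,295). The top view shows blue at (213,219), the tube rim at (280,195) and the window at (431,210). Several of the network's first hits fell on the wrong thing, so I'll refine by colour and by fitting the known shapes.

```bash
cat >> h.py <<'E'
from scipy.optimize import least_squares
def proj(c,P):
    T=np.array(c['T']);f=200/np.tan(np.radians(c['fovy'])/2)
    q=(np.atleast_2d(P)-T[:3,3])@T[:3,:3]
    return np.stack([f*q[:,0]/q[:,2]+c['cx'],f*q[:,1]/q[:,2]+c['cy']],1)
def cylcen(c,x,y,z0,z1,r):
    a=np.linspace(0,2*np.pi,40); P=np.concatenate([np.stack([x+r*np.cos(a),y+r*np.sin(a),0*a+z],1) for z in(z0,z1)])
    h=cv2.convexHull((proj(c,P)).astype(np.float32)); m=cv2.moments(h); return np.array([m['m10']/m['m00'],m['m01']/m['m00']]),m['m00']
def wcen(c,box,kind):
    x0,y0,x1,y1=box; p=c['pixels'][y0:y1,x0:x1].astype(float); R,G,B=p[...,0],p[...,1],p[...,2]
    w={'blue':B-np.maximum(R,G)-15,'orange':np.minimum(R-B,G*1.0+0*R-B)-15}[kind]; w=np.clip(w,0,None); w=np.minimum(w,np.percentile(w[w>0],60))
    yy,xx=np.mgrid[y0:y1,x0:x1]; s=w.sum(); return np.array([(w*xx).sum()/s,(w*yy).sum()/s]),s/w.max()
E
python3 - <<'E'
from h import *
np.set_printoptions(precision=4,suppress=True)
S=robot.capture('scene');T=robot.capture('top')
import pickle; pickle.dump((S,T),open('st0.pkl','wb'))
for k,bs,bt in(('blue',(226,148,243,170),(205,211,222,226)),('orange',(254,140,272,160),(209,180,226,195))):
    ms,mt=wcen(S,bs,k),wcen(T,bt,k); print(k,ms,mt)
    for c,m in((S,ms),(T,mt)):
        r=least_squares(lambda v:cylcen(c,*v,.080,.106,.0075)[0]-m[0],[.4,.25]); print(r.x,r.cost,cylcen(c,*r.x,.08,.106,.0075)[1])
    r=least_squares(lambda v:np.r_[cylcen(S,v[0],v[1],v[2]-.013,v[2]+.013,.0075)[0]-ms[0],cylcen(T,v[0],v[1],v[2]-.013,v[2]+.013,.0075)[0]-mt[0]],[.4,.25,.1]); print('3d',r.x,r.fun)
# tube rim
print('rim', atz(S,(296.2,182.4),.085),atz(T,(279.6,194.8),.085),tri(S,(296.2,182.4),T,(279.6,194.8)))
for cam,c in(('scene',S),('top',T)):
  for l in('tube_mid','reader_window','stain_a'):
    for d in robot.cut_out(cam,l)[:3]:
        ys,xs=np.nonzero(d['pixels']); print(cam,l,round(d['p'],2),np.round(d['position'],1),len(xs),xs.min(),xs.max(),ys.min(),ys.max(),xs.mean(),ys.mean())
E
```

```text
blue (array([233.9043, 159.8242]), np.float64(53.416666666666664)) (array([212.6245, 218.373 ]), np.float64(28.283950617283953))
[0.397  0.2618] 0.00045543121034587956 67.96552461385727
[0.3952 0.2619] 9.355233799489788e-13 44.91131568187848
3d [0.3958 0.2613 0.0939] [-0.3253 -0.0167  0.0968 -0.2276]
orange (array([261.7705, 149.6947]), np.float64(54.07843137254902)) (array([217.2486, 186.9145]), np.float64(30.36991869918699))
[0.4747 0.249 ] 0.10579268585369961 64.16520619648509
[0.4752 0.2509] 2.8496108966961584e-13 44.53989233309403
3d [0.4752 0.2503 0.0937] [-0.2157 -0.0708  0.1368 -0.0373]
rim [0.4575 0.092  0.085 ] [0.4552 0.0926 0.085 ] (array([0.456 , 0.0918, 0.0858]), np.float64(0.0020909830584042157))
scene tube_mid 0.5 [292.2 192.5] 155 292 300 181 201 296.3290322580645 190.66451612903225
scene tube_mid 0.2 [329.9 237.9] 1406 317 346 208 267 331.2190611664296 238.48648648648648
scene reader_window 0.89 [406.7 304.7] 2725 379 441 273 334 410.1834862385321 303.2044036697248
scene reader_window 0.6 [252.7 182.9] 823 227 276 156 196 250.85419198055894 180.00243013365736
scene stain_a 0.82 [378.8 207.7] 1102 363 389 179 235 376.88112522686026 206.36116152450091
scene stain_a 0.74 [356.1 220.7] 1136 342 368 194 251 355.67869718309856 222.76584507042253
top tube_mid 0.64 [280.1 192.4] 73 275 285 191 199 280.2054794520548 194.6027397260274
top reader_window 0.84 [430.6 209.5] 1555 404 453 186 233 428.53826366559485 209.90675241157555
top reader_window 0.58 [344.4 199.4] 682 337 366 151 233 348.5733137829912 196.58357771260998
top stain_a 0.86 [352.  218.8] 482 341 366 207 229 353.3589211618257 217.80290456431536
top stain_a 0.79 [350.  166.1] 509 339 363 151 176 350.9312377210216 163.2671905697446
top stain_a 0.57 [353.6 188.8] 532 340 366 179 203 353.1015037593985 191.05263157894737
```

Call:
apply_moves(
  motion=[
    [[-2.6,-1.02,0,0,0,0],[-2.6,-1.02,0,0,0,0],[-2.6,-1.02,0,0,0,0],[-2.6,-1.02,0,0,0,0],[-2.6,-1.02,0,0,0,0],[-2.6,-1.02,0,0,0,0],[-2.6,-1.02,0,0,0,0],[-2.6,-1.02,0,0,0,0],[-2.6,-1.02,0,0,0,0],[-2.5,-1.0,0,0,0,0],[0,0,2,0,0,0],[0,0,2,0,0,0],[0,0,2,0,0,0],[0,0,2,0,0,0],[0,0,0,0,0,0],[0,0,0,0,0,0]],
  ],
  fingers=1,
)

```text
clock: 3.13
eef_pos: [0.3955, 0.2615, 0.1587]
eef_rot: [[-0.917, 0.399, -0.002], [0.399, 0.917, -0.001], [0.001, -0.002, -1.0]]
contact_force: [-0.9, -0.3, 0.8]
width: 0.0854
```

Run:
```python
from h import *
np.set_printoptions(precision=4,suppress=True)
o=robot.get_obs(); print(o['clock'],o['eef_pos'],o['eef_rot'],o['joint_pos'],o['contact_force'],o['width'])
R=np.array(o['eef_rot']); print(R.T@(np.array([.396,.2615,.091])-o['eef_pos'])*100)
```

```text
3.1333 [0.3955 0.2615 0.1587] [[-0.9172  0.3985 -0.0023]
 [ 0.3985  0.9172 -0.0015]
 [ 0.0015 -0.0023 -1.    ]] [ 0.5843  0.2449 -0.2069  1.1217  0.      0.9942] [-0.8746 -0.3297  0.7513] 0.08542592108480215
[-0.0584  0.0312  6.7696]
```

Call:
apply_moves(
  motion=[
    [[-0.05,0.03,1.7,0,0,0],[0,0,1.7,0,0,0],[0,0,1.7,0,0,0],[0,0,1.6,0,0,0],[0,0,0,0,0,0],[0,0,0,0,0,0]],
  ],
)

```text
clock: 3.63
eef_pos: [0.3971, 0.2624, 0.0932]
eef_rot: [[-0.917, 0.398, 0.0], [0.398, 0.917, 0.0], [-0.0, 0.0, -1.0]]
contact_force: [0.4, 0.5, 0.8]
width: 0.0855
```

Call:
apply_moves(
  motion=[
    [[0,0,0,0,0,0],[0,0,0,0,0,0],[0,0,0,0,0,0],[0,0,0,0,0,0],[0,0,0,0,0,0],[0,0,0,0,0,0],[0,0,0,0,0,0],[0,0,0,0,0,0],[0,0,0,0,0,0],[0,0,0,0,0,0]],
  ],
  fingers=0,
)

```text
clock: 4.47
eef_pos: [0.3958, 0.2592, 0.0928]
eef_rot: [[-0.917, 0.4, -0.001], [0.4, 0.917, -0.006], [-0.001, -0.006, -1.0]]
contact_force: [-3.9, -8.2, 10.8]
width: 0.0126
```

Run:
```python
from h import *
for n,(x0,y0,w,h) in {'scene':(190,90,120,120),'top':(170,160,120,90)}.items():
    i=cap(n,n+'1')['pixels'][y0:y0+h,x0:x0+w,::-1]; cv2.imwrite(f'pics/{n}1z.png',cv2.resize(i,None,fx=5,fy=5,interpolation=cv2.INTER_CUBIC))
```

```text
(no output)
```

View pics/scene1z.png

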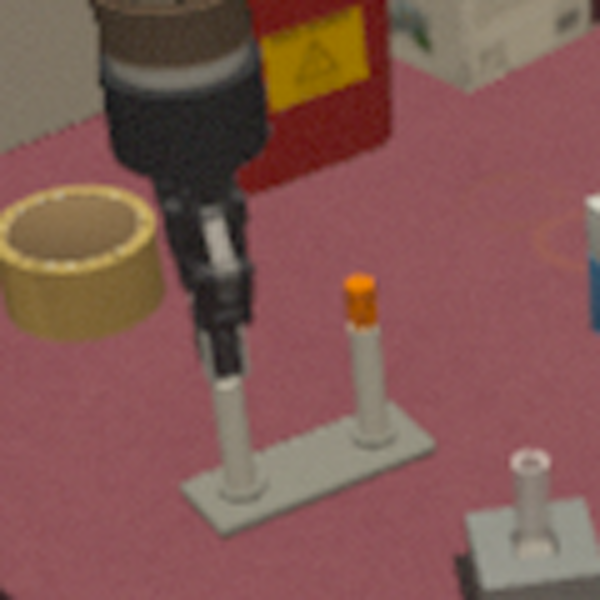

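Call:
apply_moves(
  motion=[
    [[0,-0.15,0,0,0,0],[0,-0.15,0,0,0,0],[0,0,-0.3,0,0,0],[0,0,-0.6,0,0,0]],
  ],
)

```text
clock: 4.9
eef_pos: [0.3951, 0.259, 0.1009]
eef_rot: [[-0.917, 0.399, -0.001], [0.399, 0.917, -0.001], [0.001, -0.001, -1.0]]
contact_force: [0.1, 0.7, -0.3]
width: 0.013
```

Call:
apply_moves(
  motion=[
    [[0,0,-1,0,0,0],[0,0,-1.5,0,0,0],[0,0,-1.5,0,0,0],[0,0,-1.5,0,0,0],[0,0,-1.5,0,0,0],[0,0,-0.8,0,0,0],[0,0,0,0,0,0],[0,0,0,0,0,0]],
  ],
)

```text
clock: 5.57
eef_pos: [0.3958, 0.2597, 0.1795]
eef_rot: [[-0.917, 0.398, 0.001], [0.398, 0.917, 0.001], [-0.0, 0.001, -1.0]]
contact_force: [-0.7, 0.3, -0.2]
width: 0.0132
```

Run:
```python
from h import *
for n,(x0,y0,w,h) in {'scene':(190,70,120,120),'top':(170,160,120,90)}.items():
    i=cap(n,n+'2')['pixels'][y0:y0+h,x0:x0+w,::-1]; cv2.imwrite(f'pics/{n}2z.png',cv2.resize(i,None,fx=5,fy=5,interpolation=cv2.INTER_CUBIC))
```

```text
(no output)
```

View pics/scene2z.png

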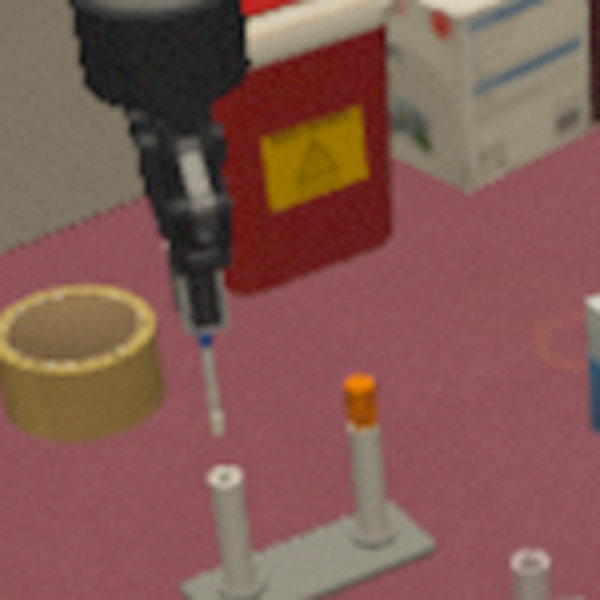

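View pics/top2z.png

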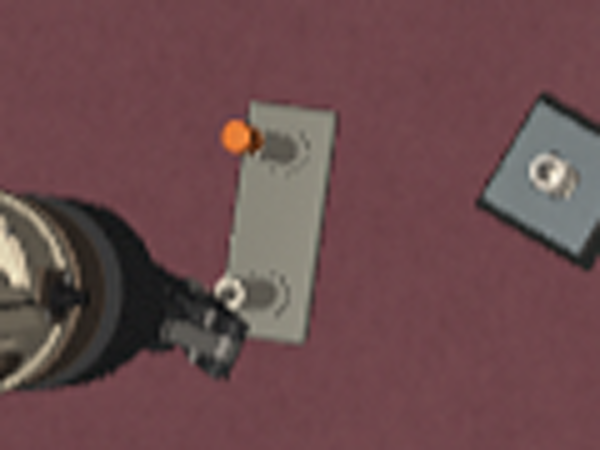

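Run:
```python
from h import *
import pickle
np.set_printoptions(precision=4,suppress=True)
S,T=pickle.load(open('st0.pkl','rb'))
print('tip',atz(S,(233.4,155),.1075),'plug/blue',atz(S,(190+207/5,70+341/5),.166))
print('sleeve',atz(S,(235,165.4),.08),atz(T,(215.8,218.2),.08))
print('rim',atz(S,(296.2,182.4),.085),atz(T,(279.6,194.8),.085))
# edges of rim / sleeve by finer zoom
a=cv2.imread('pics/scene2.png')[150:215,215:315];b=cv2.imread('pics/top2.png')[180:230,205:300]
cv2.imwrite('pics/s2zz.png',cv2.resize(a,None,fx=8,fy=8,interpolation=cv2.INTER_CUBIC));cv2.imwrite('pics/t2zz.png',cv2.resize(b,None,fx=8,fy=8,interpolation=cv2.INTER_CUBIC))
```

```text
tip [0.3975 0.2619 0.1075] plug/blue [0.3907 0.2484 0.166 ]
sleeve [0.3946 0.2563 0.08  ] [0.3957 0.2577 0.08  ]
rim [0.4575 0.092  0.085 ] [0.4552 0.0926 0.085 ]
```

View pics/s2zz.png

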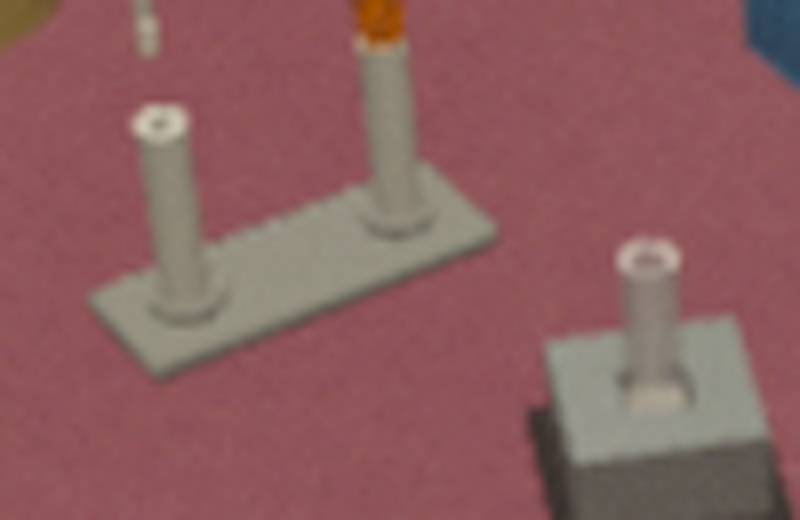

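View pics/t2zz.png

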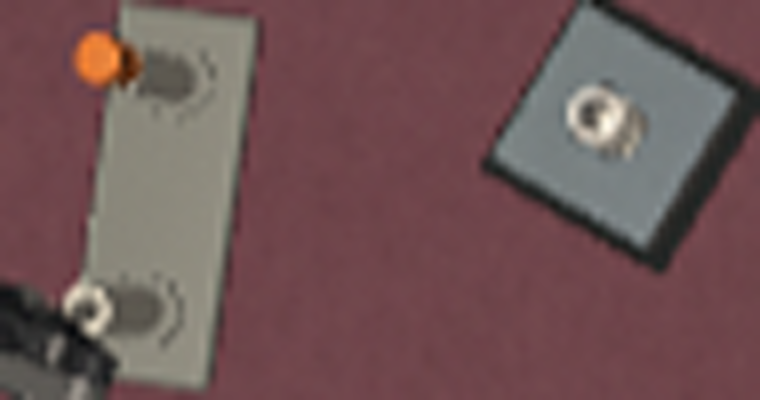

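Run:
```python
from h import *
import pickle
np.set_printoptions(precision=4,suppress=True)
S,T=pickle.load(open('st0.pkl','rb'))
g=lambda x,y,ox,oy:((x+.5)/8-.5+ox,(y+.5)/8-.5+oy)
s1=atz(S,g(160,124,215,150),.08);r1=atz(S,g(649,259,215,150),.085)
s2=atz(T,g(88,308,205,180),.08);r2=atz(T,g(598,115,205,180),.085)
print(s1,r1,r1-s1);print(s2,r2,r2-s2)
# ellipse centroid of bright ring by threshold
for c,box in((S,(290,174,303,190)),(S,(229,160,242,172)),(T,(273,188,287,201))):
    x0,y0,x1,y1=box;p=c['pixels'][y0:y1,x0:x1].astype(int);print(p.min(2))
o=robot.get_obs();print(o['clock'],o['eef_pos'],o['contact_force'])
```

```text
[0.3947 0.2583 0.08  ] [0.4577 0.0942 0.085 ] [ 0.0631 -0.1641  0.005 ]
[0.396  0.2583 0.08  ] [0.4575 0.0934 0.085 ] [ 0.0614 -0.1649  0.005 ]
[[ 86  84  83  81  89  83  87  85  87  87  89  84  83]
 [ 87  82  82  85  83  90  87  83  88  86  88  85  87]
 [ 84  83  85  84  81  84  87  85  87  86  85  85  88]
 [ 86  84  86  87  84  84  84  84  88  86  86  82  87]
 [ 88  83  86  83  87  83  82  83  83  86  82  84  85]
 [ 85  85  83  82 100 109 101 101  95  88  82  83  82]
 [ 83  83  99 126 140 135 134 142 136 103  87  84  81]
 [ 85  85 125 159 150 133 136 153 159 135  92  82  83]
 [ 86  85 139 160 128 112 111 124 154 152  96  88  86]
 [ 85  82 128 147 132 123 126 130 139 132  88  89  88]
 [ 83  86 103 119 129 128 132 129 115 102  89  85  86]
 [ 83  85  93  99 106 118 117 114 111 101  89  86  85]
 [ 82  84  93 101 111 117 117 115 111 101  88  83  84]
 [ 83  84  94 101 111 118 119 112 110 103  88  83  83]
 [ 79  81  91  99 110 117 119 115 111 101  88  81  84]
 [ 85  85  91  98 109 117 118 116 112 103  95  96 101]]
[[ 84  74  62  38  41  41  36  41  73  82  81  85  85]
 [ 82  78  60  39  3
[... 709 characters left out ...]
 124 124 122 121 137 138 100  99 123 124 123 124 124]
 [126 124 124 119 169 188 176 152 131 115 121 121 121 123]
 [125 125 122 168 183 148 132 145 190 156 141 123 121 123]
 [124 124 119 203 145  73 100 128 186 192 129 114 121 125]
 [124 123 118 210 129  74 116 196 208 203 114 110 103 128]
 [125 124 120 188 147  82 112 224 227 169 116 119  97 123]
 [125 124 122 126 172 178 158 215 199 125 115 138 104 124]
 [125 124 124 107 143 175 172 172 140 113 116 143 118 126]
 [124 125 125 125 117 130 136 111 116 100 151 126 124 126]
 [125 125 125 126 126 126 120 100 115 111 151 119 127 126]
 [125 126 126 126 128 129 130 120 119 123 127 127 127 126]]
5.6667 [0.395  0.2591 0.1784] [-0.5435  0.7031 -0.2654]
```

Call:
apply_moves(
  motion=[
    [[-0.8,-0.8,0,0,0,0],[-1.5,-1.5,0,0,0,0],[-1.9,-2.0,0,0,0,0],[-1.9,-2.0,0,0,0,0],[-1.9,-2.0,0,0,0,0],[-1.9,-2.0,0,0,0,0],[-1.5,-1.5,0,0,0,0],[-0.87,-0.79,0,0,0,0],[0,0,0,0,0,0],[0,0,0,0,0,0],[0,0,0,0,0,0]],
  ],
)

```text
clock: 6.58
eef_pos: [0.4575, 0.0954, 0.1789]
eef_rot: [[-0.917, 0.398, -0.001], [0.398, 0.917, 0.0], [0.001, -0.0, -1.0]]
contact_force: [0.3, 0.9, -0.3]
width: 0.013
```

Run:
```python
from h import *
for n,(x0,y0,w,h) in {'scene':(250,110,90,100),'top':(240,160,80,70)}.items():
    i=cap(n,n+'3')['pixels'][y0:y0+h,x0:x0+w,::-1]; cv2.imwrite(f'pics/{n}3z.png',cv2.resize(i,None,fx=6,fy=6,interpolation=cv2.INTER_CUBIC))
o=robot.get_obs();print(o['clock'],o['eef_pos'],o['contact_force'])
```

```text
6.6833 [0.45753864 0.09582706 0.179118  ] [ 0.30702425  0.15110688 -0.53141969]
```

View pics/scene3z.png

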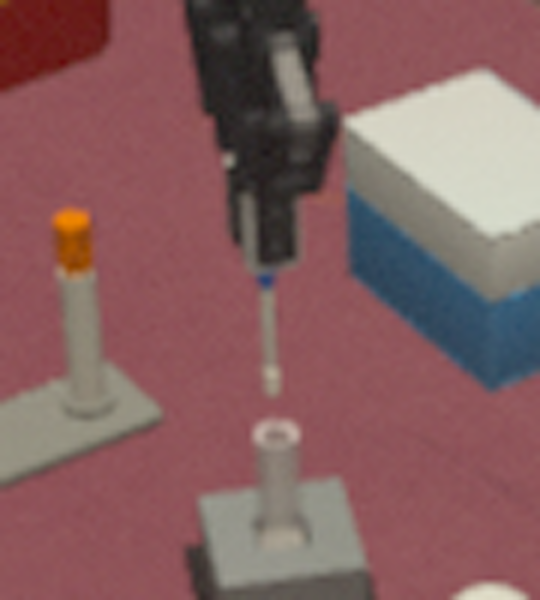

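View pics/top3z.png

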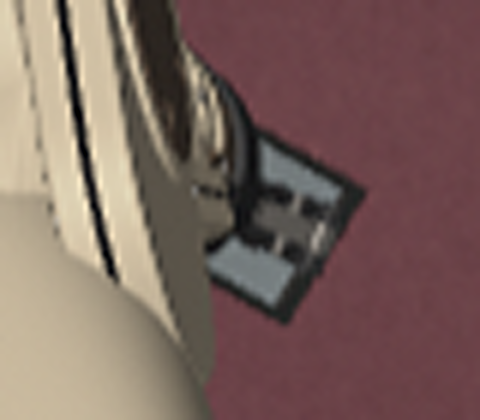

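Run:
```python
from h import *
import pickle
np.set_printoptions(precision=4,suppress=True)
S,T=pickle.load(open('st0.pkl','rb'))
g=lambda x,y:((x+.5)/6-.5+250,(y+.5)/6-.5+110)
print('tip',atz(S,g(271,381),.1065),'plugtop',atz(S,g(266,284),.164),'rim',atz(S,g(276,436),.085))
r=atz(S,g(276,436),.085)
for z in(.085,.107,.164): print(z,[(6*(p+.5-np.array([250,110]))-.5) for p in proj(S,[[r[0],r[1],z]])])
o=robot.get_obs();print(o['joint_pos'])
```

```text
tip [0.461  0.1002 0.1065] plugtop [0.451  0.0877 0.164 ] rim [0.4568 0.0935 0.085 ]
0.085 [array([276., 436.])]
0.107 [array([273.8167, 391.6939])]
0.164 [array([267.9137, 271.9061])]
[ 0.2063  0.214  -0.1907  1.1667  0.0003  0.6146]
```

Call:
apply_moves(
  motion=[
    [[-0.08,-0.06,0.3,0,0,0],[0,0,0.7,0,0,0],[0,0,0.7,0,0,0],[0,0,0.7,0,0,0],[0,0,0.7,0,0,0],[0,0,0.7,0,0,0],[0,0,0,0,0,0],[0,0,0,0,0,0]],
  ],
)

```text
clock: 7.35
eef_pos: [0.458, 0.094, 0.1406]
eef_rot: [[-0.917, 0.398, -0.002], [0.398, 0.917, -0.0], [0.001, -0.001, -1.0]]
contact_force: [-0.5, -0.0, -1.4]
width: 0.013
```

Run:
```python
from h import *
for n,(x0,y0,w,h) in {'scene':(250,110,90,100)}.items():
    i=cap(n,n+'4')['pixels'][y0:y0+h,x0:x0+w,::-1]; cv2.imwrite(f'pics/{n}4z.png',cv2.resize(i,None,fx=6,fy=6,interpolation=cv2.INTER_CUBIC))
o=robot.get_obs();print(o['clock'],o['eef_pos'],o['contact_force'])
```

```text
7.4 [0.45839455 0.09408134 0.14110322] [-0.1475855   0.53006852 -0.41853396]
```

View pics/scene4z.png

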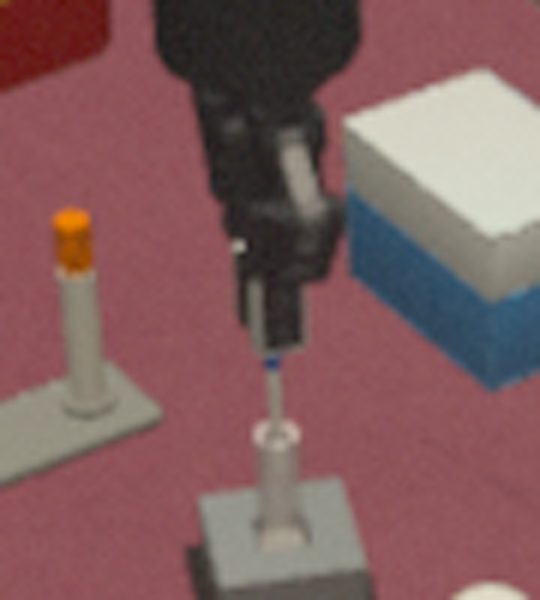

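The shaft is inside the tube mouth at about (296,182), centred, and no contact force shows. I'll continue down.

Call:
apply_moves(
  motion=[
    [[0,0,0.6,0,0,0],[0,0,0.7,0,0,0],[0,0,0.7,0,0,0],[0,0,0.6,0,0,0],[0,0,0.3,0,0,0],[0,0,0.2,0,0,0],[0,0,0.2,0,0,0],[0,0,0,0,0,0]],
  ],
)

```text
clock: 8.07
eef_pos: [0.4583, 0.0941, 0.1079]
eef_rot: [[-0.917, 0.398, -0.001], [0.398, 0.917, -0.0], [0.0, -0.0, -1.0]]
contact_force: [-1.0, -0.2, -0.1]
width: 0.0127
```

Call:
apply_moves(
  motion=[
    [[0,0,0.2,0,0,0],[0,0,0.2,0,0,0],[0,0,0.2,0,0,0],[0,0,0.1,0,0,0],[0,0,0,0,0,0]],
  ],
)

```text
clock: 8.48
eef_pos: [0.4583, 0.0941, 0.1011]
eef_rot: [[-0.917, 0.398, -0.0], [0.398, 0.917, -0.0], [0.0, -0.0, -1.0]]
contact_force: [0.1, 0.5, 0.6]
width: 0.0126
```

Call:
apply_moves(
  motion=[
    [[0,0,0.1,0,0,0],[0,0,0.1,0,0,0],[0,0,0.1,0,0,0],[0,0,0,0,0,0]],
  ],
)

```text
clock: 8.82
eef_pos: [0.4583, 0.0941, 0.0981]
eef_rot: [[-0.917, 0.398, -0.0], [0.398, 0.917, -0.0], [0.0, -0.0, -1.0]]
contact_force: [-0.4, 0.6, -0.3]
width: 0.0127
```

Call:
apply_moves(
  motion=[
    [[0,0,0.1,0,0,0],[0,0,0.05,0,0,0],[0,0,0,0,0,0]],
  ],
)

```text
clock: 9.07
eef_pos: [0.4596, 0.0944, 0.0979]
eef_rot: [[-0.917, 0.398, 0.003], [0.398, 0.917, 0.001], [-0.002, 0.002, -1.0]]
contact_force: [-0.2, 0.4, 5.5]
width: 0.0127
```

Call:
apply_moves(
  motion=[
    [[0,0,0.1,0,0,0],[0,0,0.05,0,0,0],[0,0,0,0,0,0],[0,0,0,0,0,0]],
  ],
)

```text
clock: 9.4
eef_pos: [0.4607, 0.0947, 0.0977]
eef_rot: [[-0.917, 0.398, 0.005], [0.398, 0.917, 0.001], [-0.005, 0.003, -1.0]]
contact_force: [-0.3, 0.5, 12.8]
width: 0.0126
```

Run:
```python
from h import *
for n,(x0,y0,w,h) in {'scene':(250,110,90,100)}.items():
    i=cap(n,n+'5')['pixels'][y0:y0+h,x0:x0+w,::-1]; cv2.imwrite(f'pics/{n}5z.png',cv2.resize(i,None,fx=6,fy=6,interpolation=cv2.INTER_CUBIC))
o=robot.get_obs();print(o['clock'],o['eef_pos'],o['contact_force'])
```

```text
9.45 [0.46070151 0.0946967  0.09774865] [-1.29028338  1.01977671 12.61652346]
```

View pics/scene5z.png

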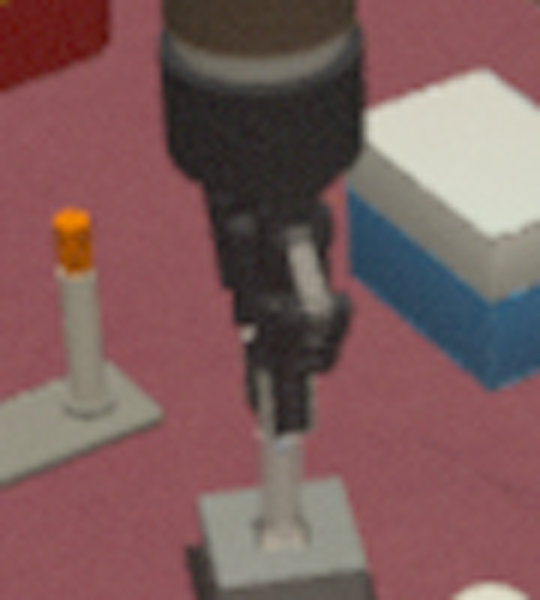

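The swab is seated: z stalled at 0.098 with 13 N on the tool, which is where the cap meets the 85 mm rim. I'll relax the push, open, and look.

Call:
apply_moves(
  motion=[
    [[0,0,-0.15,0,0,0],[0,0,-0.08,0,0,0],[0,0,0,0,0,0]],
  ],
)

```text
clock: 9.7
eef_pos: [0.4586, 0.0942, 0.0979]
eef_rot: [[-0.917, 0.398, 0.001], [0.398, 0.917, 0.0], [-0.0, 0.0, -1.0]]
contact_force: [0.2, -0.4, 3.5]
width: 0.0124
```

Call:
apply_moves(
  motion=[
    [[0,0,0,0,0,0],[0,0,0,0,0,0],[0,0,0,0,0,0],[0,0,0,0,0,0],[0,0,0,0,0,0],[0,0,0,0,0,0],[0,0,0,0,0,0],[0,0,0,0,0,0]],
  ],
  fingers=1,
)

```text
clock: 10.37
eef_pos: [0.4584, 0.0941, 0.0976]
eef_rot: [[-0.917, 0.398, -0.0], [0.398, 0.917, -0.0], [0.0, -0.0, -1.0]]
contact_force: [0.8, -0.2, -0.3]
width: 0.0853
```

Run:
```python
from h import *
np.set_printoptions(precision=4,suppress=True)
import pickle
S=cap('scene','scene6')
i=S['pixels'][110:210,250:340,::-1]; cv2.imwrite(f'pics/scene6z.png',cv2.resize(i,None,fx=6,fy=6,interpolation=cv2.INTER_CUBIC))
o=robot.get_obs();print(o['clock'],o['eef_pos'],o['contact_force'],o['width'])
```

```text
10.4167 [0.4585 0.0941 0.0976] [-0.1498  0.3537 -1.1559] 0.08568821359508073
```

View pics/scene6z.png

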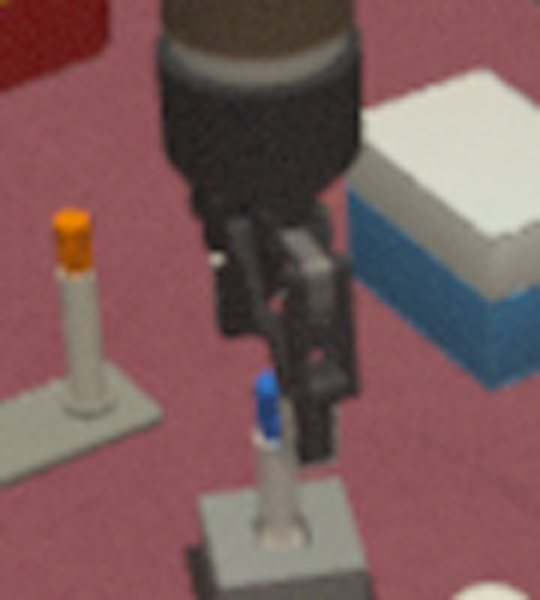

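Call:
apply_moves(
  motion=[
    [[0,0,0.8,0,0,0],[0,0,1,0,0,0],[0,0,1,0,0,0],[0,0,0.8,0,0,0],[0,0,0.5,0,0,0],[0,0,0,0,0,0],[0,0,0,0,0,0]],
  ],
)

```text
clock: 11.0
eef_pos: [0.4582, 0.0941, 0.0563]
eef_rot: [[-0.917, 0.398, -0.001], [0.398, 0.917, -0.0], [0.001, -0.0, -1.0]]
contact_force: [0.1, 0.0, 0.2]
width: 0.0852
```

Call:
apply_moves(
  motion=[
    [[0,0,0,0,0,0],[0,0,0,0,0,0],[0,0,0,0,0,0],[0,0,0,0,0,0],[0,0,0,0,0,0],[0,0,0,0,0,0],[0,0,0,0,0,0],[0,0,0,0,0,0],[0,0,0,0,0,0],[0,0,0,0,0,0]],
  ],
  fingers=0,
)

```text
clock: 11.83
eef_pos: [0.4587, 0.0942, 0.0569]
eef_rot: [[-0.917, 0.398, 0.001], [0.398, 0.917, 0.0], [-0.0, 0.0, -1.0]]
contact_force: [-1.2, 0.7, 3.4]
width: 0.0171
```

Run:
```python
from h import *
np.set_printoptions(precision=4,suppress=True)
S=cap('scene','scene7')
i=S['pixels'][110:210,250:340,::-1]; cv2.imwrite(f'pics/scene7z.png',cv2.resize(i,None,fx=6,fy=6,interpolation=cv2.INTER_CUBIC))
o=robot.get_obs();print(o['clock'],o['eef_pos'],o['contact_force'],o['width'],o['joint_pos'])
```

```text
11.8833 [0.4587 0.0942 0.0569] [-0.8483  0.5507  5.0061] 0.017401504133872963 [ 0.2025  0.3464 -0.3695  0.8542  0.0002  0.6123]
```

View pics/scene7z.png

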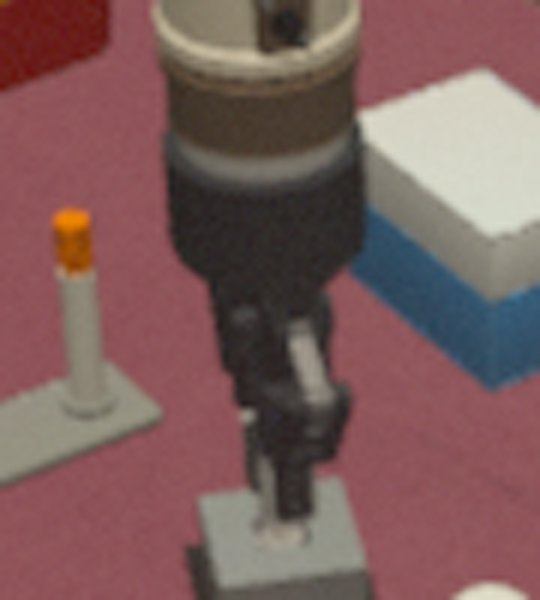

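Call:
apply_moves(
  motion=[
    [[0,0,-0.3,0,0,0],[0,0,-0.5,0,0,0],[0,0,-0.8,0,0,0],[0,0,-1.1,0,0,0],[0,0,-1.4,0,0,0],[0,0,-1.5,0,0,0],[0,0,-1.5,0,0,0],[0,0,-1.5,0,0,0],[0,0,-1.5,0,0,0],[0,0,-1.5,0,0,0],[0,0,-1.5,0,0,0],[0,0,-1.5,0,0,0],[0,0,-1.3,0,0,0],[0,0,-1.0,0,0,0],[0,0,-0.7,0,0,0],[0,0,-0.4,0,0,0],[0,0,0,0,0,0],[0,0,0,0,0,0]],
  ],
)

```text
clock: 13.38
eef_pos: [0.4583, 0.0941, 0.2364]
eef_rot: [[-0.917, 0.398, -0.0], [0.398, 0.917, -0.0], [0.0, -0.0, -1.0]]
contact_force: [0.4, -0.4, -1.2]
width: 0.0169
```

Run:
```python
from h import *
np.set_printoptions(precision=4,suppress=True)
S=cap('scene','scene8')
i=S['pixels'][70:190,240:340,::-1]; cv2.imwrite(f'pics/scene8z.png',cv2.resize(i,None,fx=5,fy=5,interpolation=cv2.INTER_CUBIC))
T=cap('top','top8')
i=T['pixels'][180:240,400:460,::-1]; cv2.imwrite(f'pics/top8z.png',cv2.resize(i,None,fx=8,fy=8,interpolation=cv2.INTER_CUBIC))
i=S['pixels'][265:335,370:450,::-1]; cv2.imwrite(f'pics/scene8w.png',cv2.resize(i,None,fx=8,fy=8,interpolation=cv2.INTER_CUBIC))
# dark glass centroid
import pickle; pickle.dump((S,T),open('st8.pkl','wb'))
o=robot.get_obs();print(o['clock'],o['eef_pos'],o['contact_force'],o['width'],o['joint_pos'])
```

```text
13.4833 [0.458  0.094  0.2358] [ 0.7146 -1.0021 -1.1589] 0.017291218048940824 [ 0.2025  0.1793 -0.0819  1.3112 -0.      0.6123]
```

View pics/scene8z.png

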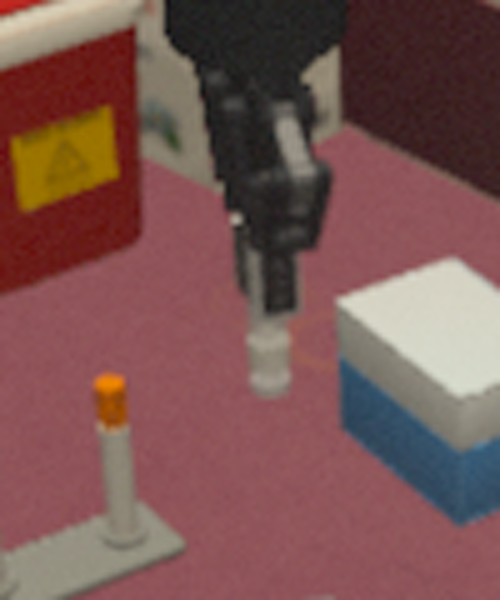

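View pics/scene8w.png

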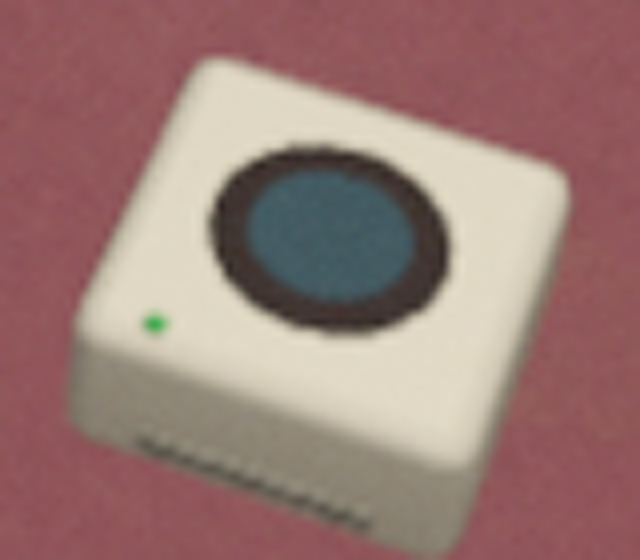

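View pics/top8z.png

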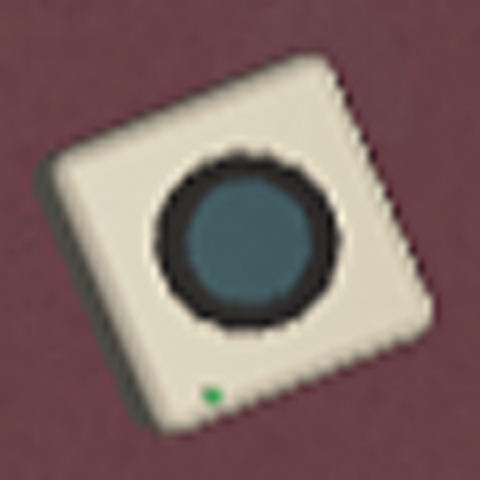

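The tube is lifted and upright, with its white band and base at about (294,145). The window is at scene (411,294.5) and top (430.6,209.8).

Run:
```python
from h import *
import pickle
np.set_printoptions(precision=4,suppress=True)
S,T=pickle.load(open('st8.pkl','rb'))
def blob(c,b):
    x0,y0,x1,y1=b;p=c['pixels'][y0:y1,x0:x1].astype(float);m=(p.max(2)<120)&(p[...,2]>p[...,0]+8)
    n,l,st,ce=cv2.connectedComponentsWithStats(m.astype(np.uint8)); k=1+np.argmax(st[1:,4]); return ce[k]+[x0,y0],st[k,4]
a,b=blob(S,(395,280,428,310)),blob(T,(415,195,448,225)); print(a,b)
print(atz(S,a[0],.05),atz(T,b[0],.05),tri(S,a[0],T,b[0]))
g=lambda x,y:((x+.5)/5-.5+240,(y+.5)/5-.5+70)
# held tube bottom: base ellipse centre
for z in(.184,): print('base',atz(S,g(270,385),z), proj(S,[[.458,.094,.184],[.458,.094,.264]]),g(270,385))
for n in (S,T):
  pass
```

```text
(array([410.8213, 293.9734]), np.int32(263)) (array([430.555, 209.74 ]), np.int32(200))
[ 0.4171 -0.2983  0.05  ] [ 0.4175 -0.2979  0.05  ] (array([ 0.4175, -0.298 ,  0.0494]), np.float64(6.643137960019255e-05))
base [0.4589 0.097  0.184 ] [[294.1396 147.2916]
 [292.6293 116.3797]] (293.6, 146.6)
```

Call:
apply_moves(
  motion=[
    [[-0.23,-0.72,0,0,0,0],[-0.46,-1.44,0,0,0,0],[-0.69,-2.17,0,0,0,0],[-0.76,-2.41,0,0,0,0],[-0.76,-2.41,0,0,0,0],[-0.76,-2.41,0,0,0,0],[-0.76,-2.41,0,0,0,0],[-0.76,-2.41,0,0,0,0],[-0.76,-2.41,0,0,0,0],[-0.76,-2.41,0,0,0,0],[-0.76,-2.41,0,0,0,0],[-0.76,-2.41,0,0,0,0],[-0.76,-2.41,0,0,0,0],[-0.76,-2.41,0,0,0,0],[-0.76,-2.41,0,0,0,0],[-0.69,-2.17,0,0,0,0],[-0.46,-1.44,0,0,0,0],[-0.23,-0.72,0,0,0,0],[0,0,0,0,0,0],[0,0,0,0,0,0]],
  ],
)

```text
clock: 15.15
eef_pos: [0.4172, -0.2977, 0.2361]
eef_rot: [[-0.917, 0.399, -0.001], [0.399, 0.917, 0.001], [0.001, 0.001, -1.0]]
contact_force: [0.5, 0.3, -1.4]
width: 0.0172
```

Run:
```python
from h import *
np.set_printoptions(precision=4,suppress=True)
S=cap('scene','scene9')
o=robot.get_obs();print(o['clock'],o['eef_pos'],o['contact_force'],o['width'],o['joint_pos'])
R=np.array(o['eef_rot']); print(R.T@(np.array([.4175,-.298,.125])-o['eef_pos'])*100)
```

```text
15.2 [ 0.4174 -0.2972  0.2363] [-0.0317  0.189  -0.6385] 0.017053712524469848 [-0.619   0.2674  0.0326  1.3372  0.0004 -0.2095]
[-0.0516 -0.0778 11.13  ]
```

View pics/scene9.png

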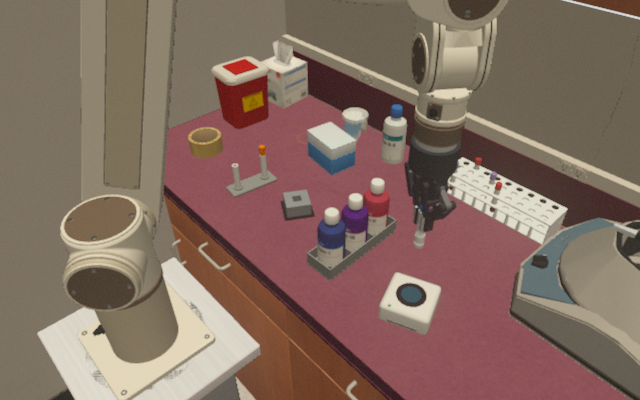

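The tube is above the reader with its blue cap still on, at about (421,212), and the bottles are undisturbed. I'll descend to about 24 mm above the glass and measure.

Call:
apply_moves(
  motion=[
    [[-0.03,-0.04,0.5,0,0,0],[0,0,1,0,0,0],[0,0,1.5,0,0,0],[0,0,1.5,0,0,0],[0,0,1.5,0,0,0],[0,0,1.5,0,0,0],[0,0,1.4,0,0,0],[0,0,1.1,0,0,0],[0,0,0.7,0,0,0],[0,0,0.3,0,0,0],[0,0,0,0,0,0],[0,0,0,0,0,0]],
  ],
)

```text
clock: 16.2
eef_pos: [0.4181, -0.2982, 0.1269]
eef_rot: [[-0.917, 0.398, 0.0], [0.398, 0.917, -0.0], [-0.0, -0.0, -1.0]]
contact_force: [0.2, -0.0, -0.4]
width: 0.0171
```

Run:
```python
from h import *
np.set_printoptions(precision=4,suppress=True)
S=cap('scene','scene10')
i=S['pixels'][215:335,360:460,::-1]; cv2.imwrite('pics/scene10z.png',cv2.resize(i,None,fx=5,fy=5,interpolation=cv2.INTER_CUBIC))
T=cap('top','top10')
o=robot.get_obs();p=o['eef_pos'];print(o['clock'],p,o['contact_force'],o['width'])
f=lambda q:5*(q+.5-np.array([360,215]))-.5
print('pred',f(proj(S,[[p[0],p[1],p[2]-.0519],[p[0],p[1],p[2]-.0519+.08],[p[0],p[1],p[2]-.0519+.106],[.4174,-.298,.05]])))
a=np.linspace(0,2*np.pi,60);q=f(proj(S,np.stack([p[0]+.009*np.cos(a),p[1]+.009*np.sin(a),0*a+p[2]-.0519],1)));print('base ellipse cols/rows',q.min(0),q.max(0))
for l in('tube_bottom','tube_mid','tube_rim','blue_swab_seat'):print(l,[(f(np.array(x['position'])),round(x['p'],2)) for x in robot.mark_of('scene',l)[:2]])
```

```text
16.3 [ 0.4184 -0.2986  0.1274] [ 0.4929  0.0909 -0.0587] 0.01707557067455028
pred [[265.9222 352.2762]
 [289.8886 206.1476]
 [298.2619 155.0934]
 [255.9401 396.0077]]
base ellipse cols/rows [242.3127 334.4343] [289.5668 370.3863]
tube_bottom [(array([251.5, 355.5]), 0.47)]
tube_mid [(array([262.5, 281.5]), 0.46)]
tube_rim [(array([254., 344.]), 0.55), (array([300. , 203.5]), 0.46)]
blue_swab_seat [(array([-152.,  242.]), 0.51)]
```

View pics/scene10z.png

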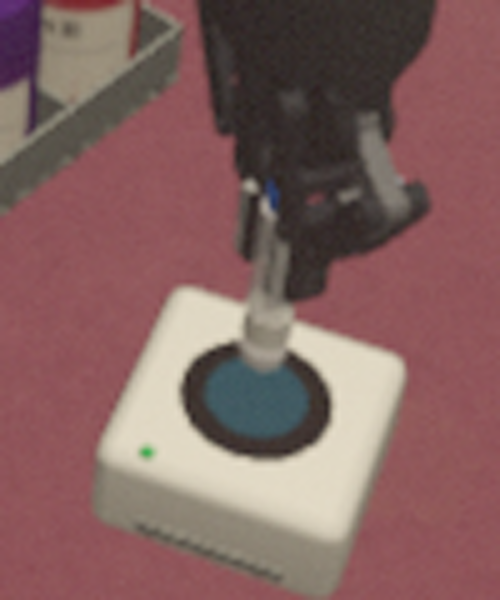

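View pics/top10.png

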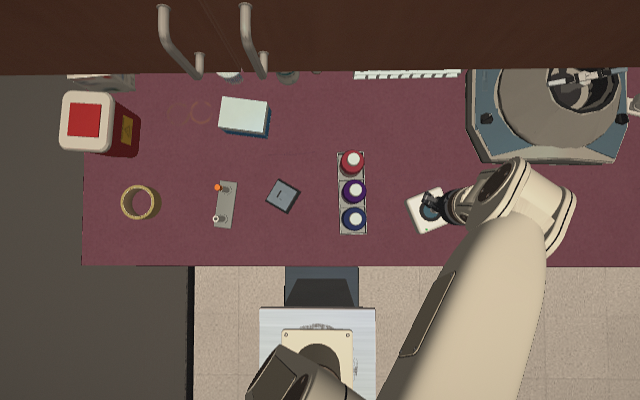

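Call:
apply_moves(
  motion=[
    [[0.03,0,0.4,0,0,0],[0,0,0.5,0,0,0],[0,0,0.4,0,0,0],[0,0,0.15,0,0,0],[0,0,0,0,0,0],[0,0,0,0,0,0],[0,0,0,0,0,0]],
  ],
)

```text
clock: 17.08
eef_pos: [0.4176, -0.2983, 0.1121]
eef_rot: [[-0.917, 0.398, 0.0], [0.398, 0.917, -0.0], [-0.0, -0.0, -1.0]]
contact_force: [-0.1, 0.4, -1.1]
width: 0.0169
```

Run:
```python
from h import *
np.set_printoptions(precision=4,suppress=True)
S=cap('scene','scene11')
i=S['pixels'][225:335,370:450,::-1]; cv2.imwrite('pics/scene11z.png',cv2.resize(i,None,fx=5,fy=5,interpolation=cv2.INTER_CUBIC))
o=robot.get_obs();p=o['eef_pos'];print(o['clock'],p,o['eef_rot'],o['contact_force'],o['width'])
f=lambda q:5*(q+.5-np.array([370,225]))-.5
a=np.linspace(0,2*np.pi,60)
for x,y,z in((p[0],p[1],p[2]-.0519),(.4174,-.298,.06)):
  q=f(proj(S,np.stack([x+.009*np.cos(a),y+.009*np.sin(a),0*a+z],1)));print('base ellipse',q.min(0),q.max(0))
```

```text
17.1333 [ 0.4177 -0.2984  0.1122] [[-0.9172  0.3984  0.0002]
 [ 0.3984  0.9172 -0.0002]
 [-0.0003 -0.0001 -1.    ]] [ 0.4001  0.1222 -1.1112] 0.016893928460663944
base ellipse [186.5629 310.893 ] [233.3494 346.8798]
base ellipse [185.318  311.3023] [232.0889 347.2848]
```

View pics/scene11z.png

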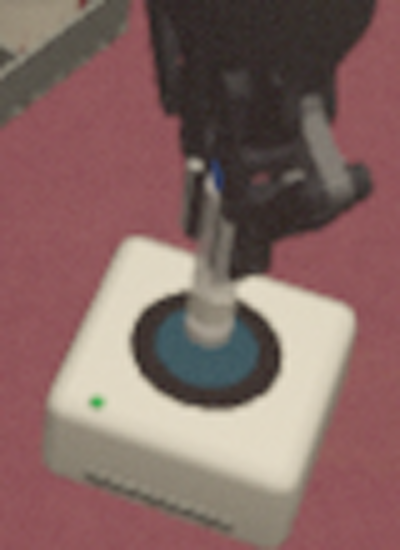

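Run:
```python
from h import *
import pickle
S,_=pickle.load(open('st0.pkl','rb'))
im=cv2.imread('pics/scene11.png')[245:305,395:435]; k=10
z=cv2.resize(im,None,fx=k,fy=k,interpolation=cv2.INTER_CUBIC); w=z.copy()
f=lambda q:k*(q+.5-np.array([395,245]))-.5
a=np.linspace(0,2*np.pi,60)
for h,r,col in((.0603,.009,(0,255,255)),(.1403,.009,(0,255,255)),(.1403,.0075,(255,0,0)),(.1663,.0075,(0,255,0))):
    q=f(proj(S,np.stack([.4176+r*np.cos(a),-.2982+r*np.sin(a),0*a+h],1))); cv2.polylines(w,[q.astype(np.int32)],True,col,1)
cv2.imwrite('pics/ov11.png',np.hstack([z,w]))
```

```text
(no output)
```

View pics/ov11.png

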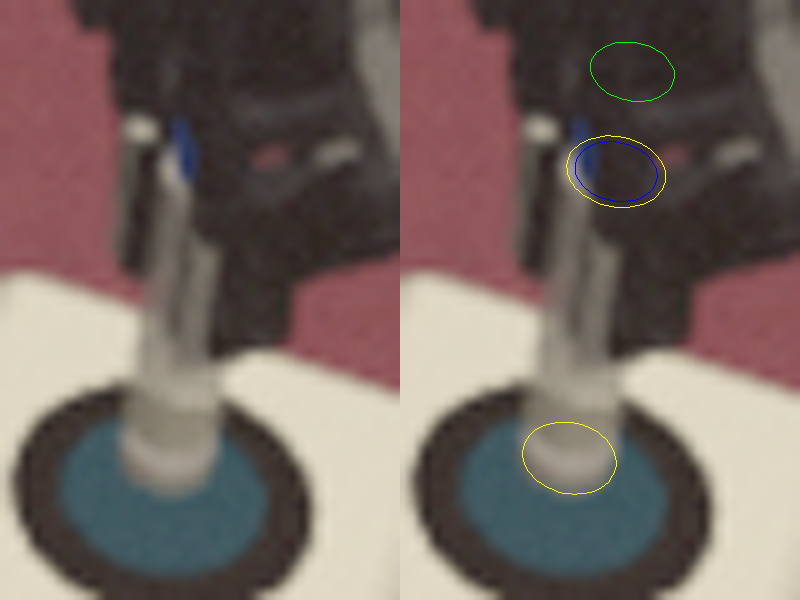

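The wireframe matches: the base ring and rim lie where predicted, the tube is upright, and the blue cap meets the rim with no gap. I'm handing in.

Run:
```python
from h import *
print(robot.hand_in()); o=robot.get_obs(); print(o['clock'],o['eef_pos'],o['width'])
```

```text
the job is handed in; nothing more can be done
None
the job is handed in; nothing more can be done
```

I seated the blue swab in the tube, lifted the closed tube by its wall, carried it over the bottles, and handed in at about 17 s while still holding it over the reader window.

**Seating:** I pushed the cap until the arm stopped moving down at about 13 N, at the height where the cap meets the rim. In the last picture the cap meets the rim with no visible gap. The gripper hides part of the cap, so only its left side could be checked.

**Final position:** The tube is upright, and its base is about 10 mm above the glass. It is within about 1 mm of the window centre: the hand stood at (0.4177, -0.2984) against a measured centre of (0.4174, -0.2980). The picture of the base agrees to within about half a pixel, roughly 1 mm. The calibration itself is only good to about 2 mm.

**Other things:** In the last overall pictures the bottles and the orange swab stood where they were. The force readings showed no contact at the reader.

**What disagreed:**
- Several network detections were wrong at first (tube rim, tube middle and blue seat), so I used colour and outline measurements instead.
- The first grasp of the cap was about 3 mm off to one side and showed about 14 N on the wrist. I shifted the hand to relieve it before lifting.

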